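# Lock the funnel flap shaft with the T-key

## Robot

A 6-joint arm with a two-finger parallel gripper is mounted at the origin on the work surface. World frame = base frame: x ahead of the robot, y to its left, z up, the work surface at z = 0. Lengths are in mm, angles in degrees, forces in N, time in s.
With the tool pointing down it reaches from about 350 to 850 mm from the base axis. Payload 8.1 kg.
Tool frame: the origin (TCP) lies at the very end of the fingers, on their centre line; the grasp point (between the pads) lies r.tcp_to_grasp behind it (r.tcp_to_grasp is the distance from the TCP to the grasp point, in mm); z points along the fingers, y is the line along which they close (so a half turn about z gives the same grasp; the last joint's range is limited). The gripper opens to 85 mm and grips with 20 to 120 N. Pads are 22 mm wide; open, the fingers measure 114 mm over their backs; the gripper's body (76 mm by 85 mm) begins 54 mm behind the grasp point. The pads swing forward as they close: fully open they stand 13 mm farther back than shut.
Start: joints at [-70.611, 7.471, 85.268, -0, 87.261, -4.893], TCP at [246.756, -546.916, 231.292] pointing down, gripper open.
Joint ranges: [-169.43, 169.43], [-51.17, 129.36], [1.28, 143.12], [-76.62, 256.62], [0, 156.53], [-152.29, 152.29]. Speed limits (degrees/s): [136.94, 136.94, 159.86, 180, 180, 180].

## Interface

Orientations are given as [roll, pitch, yaw] about the fixed x, y, z axes, in that order (R = Rz(yaw) Ry(pitch) Rx(roll)).
In Python, from bench import r gives the robot as it stands.
- The arm moves only by the shell command python3 -m handwheel 'ROWS' [OPENING] [FORCE]. ROWS is JSON, a list of rows, each a list of 4 numbers: the shift along the tool's x, y, z in m, then the turn about the tool's z in degrees. A call has 1 to 10 rows; each row shifts and turns the commanded pose from where the row before left it, along the tool's axes as they then stand; what a row does not reach is not made up. A row lasts 1/10 s, in which the tool goes at most 50 mm and 8.59 degrees, less where a joint would pass 70% of its speed; a pose out of reach is approached as far as the arm can. A call is refused whole if a number of a shift passes 0.05 or a number of a turn 8.59, either way. A call with a gripper value outside its range is refused whole. OPENING is the finger opening in m, from 0 to 0.0854, set as the call begins (- or left out, the last holds). The fingers move at their own pace and stop on an object; FORCE is the grip in N (left out, the last holds). Time passes only in rows, so rows that do not move let the fingers close. It gives the time, the measured TCP pose, the force, the opening and the grip force at its end, in the units of the state.
- r.sense(): the state, without advancing time (a new reading comes with each control period).
- r.snapshot(name): name is "scene" or "top" or "wrist"; returns the picture (480x640x3 uint8, red, green, blue); there is no depth.
- r.camera_params(name): a dict with "fx", "fy", "cx", "cy" (pixels), "R" (3x3) and "t" (3): a world point X has camera coordinates R X + t; the wrist camera has in their place "mount" (4x4, takes a point from camera to tool coordinates, whose origin is the TCP and whose axes are the flange's). Camera axes: x right, y down, z forward; pixel columns grow to the right and rows downward; lengths in mm; the calibration is good to about 2 mm. The wrist camera is an equidistant fisheye: a pixel r from the principal point sees the ray r / f radians off the axis. A picture is of the moment at which its call begins: read the wrist's pose just before it. camera_params takes no time and is no camera call.
- r.hand_in(): hands the job in; it is judged then, once.
The state is a dict: "time": time; "joint_pos": joint angles; "qd": joint speeds; "joint_efforts": joint torques, N m; "tool_pos": TCP position; "tcp_rot": TCP orientation; "ft_force": force on the tool from outside, world axes, zero at the start; "wrist_torque": the same for the moment, N m; "finger_gap": finger opening in mm; "grip_force": force on a finger pad.
Only numpy, scipy, OpenCV 4.12 (cv2) and the standard library are available. Lean on these libraries where they do the work, as an engineer would, in place of code of your own. Each camera call takes 0.05 s, during which the arm holds its last target. There are 200 camera calls.

## Task

Lock the drop funnel's flap open: swing the red lever upright so that the flat on the shaft squarely faces the lock screw, then take the T-handled hex key from its stand, feel it fully down into the screw's hex socket and tighten clockwise onto the flat, firmly but gently, to about 0.2 N m, without overtightening. Leave the key standing in the screw, released, and leave the cup, canister, flashlight and amber spacer where they are.

Things in the scene. Friction and masses are not known exactly. Their poses are not given: they have to be found in the camera images.
- station: Fixed funnel station, z up: blue lock block (46 x 40 mm, top 92 mm up) with the lock screw on top; galvanised funnel (166 mm across, 97 mm high) centred 125 mm along +y; a 24 mm steel shaft along y through both, axis 60 mm up. Origin: on the worktop under the lock screw.
- shaft (a joint): Turn of the flap shaft (rad) about the station's y. 0: red lever upright, and the milled flat (12 mm wide, 1.5 mm deep) squarely faces the lock screw above it. Negative: lever leans to the station's -x, where it starts; limits +-1.5. Stiff (0.22 N m), stays where it is left.
- lever_grip (a point): Middle of the red lever bar, 68 mm out from the shaft axis. y along the shaft, z out along the lever. The bar is 10 mm thick (along y), 18 mm wide, ends 80 mm out from the axis and stands 78 mm along the station's -y from the lock screw, with 50 mm free on each side.
- screw_floor (a point): Centre of the floor of the lock screw's hex socket, 94 mm above the worktop, on the vertical screw axis; axes as the station's, it does not turn with the screw. The socket is 20.8 mm across flats, 12 mm deep; the screw neither rises nor sinks.
- screw_rim (a point): Centre of the screw's rim, 111 mm up: a tapered entry 5 mm high, 31 mm across at the rim. The screw's turn is NOT measured: at the start two opposite socket corners lie 0 to 0.2 rad clockwise (from above) of the station's x axis. A key bearing lightly (3 to 8 N) sticks about 7 mm above the socket floor and drops the rest when turned to within 0.1 rad of the socket.
- pad_seat (a point): Point on the shaft axis under the screw, 60 mm up. Turned clockwise, the screw runs freely for 0.4 to 1.6 rad (varies, not measured; drag 0.1 N m or less) until its sprung pad meets the flat, then the torque rises about 0.5 N m per rad. Properly tight: 0.15 to 0.25 N m; from 0.3 it may bruise the shaft. On the round it goes tight about 0.4 rad too early. It stays as turned or eases back slightly.
- key: Loose T-handled hex key, 0.2 kg, standing upright in the stand, z up. Origin: centre of the lower end of its shank. Shank: hexagon 20 mm across flats, 75 mm long, the last 5 mm tapering to 14 mm, two opposite corners along x; a round flange 39 mm wide, 38 to 44 mm up it, rests on the stand. On top a yellow cross-bar 96 mm long along x, 24 mm wide along y, 18 mm tall.
- key_bar (a point): Centre of the yellow cross-bar of the key, 84 mm above the lower end of the shank: the place to grasp it, from above, across the 24 mm width. Axes as the key's.
- key_tip (a point): Centre of the lower end face of the key's shank.
- stand: Fixed grey stand block 66 x 66 x 45 mm with one round hole, 25 mm wide and 38 mm deep, in which the key hangs by its flange, tip 7 mm above the worktop, cross-bar 37 mm clear of the block. Origin: underside centre.
- cup: White melamine cup, 78 mm across, 85 mm high, a bystander. Origin: underside centre.
- canister: Brass pneumatic tube canister standing up, 58 mm across, 128 mm high, a bystander. Origin: underside centre.
- flashlight: Knurled steel flashlight standing on its head, 38 mm across, 118 mm high, a bystander. Origin: underside centre.
- spacer: Amber plastic strip spacer lying flat, 28 x 160 x 10 mm, a bystander. Origin: underside centre.

How it is judged:
By the outcome, as a careful person would: the job done as asked, in the order asked, and still so for the second after the job is handed in, with the robot touching nothing.
It also fails if it takes over 72 s, if anything falls off the work surface, if the arm or the gripper's body presses on something with over 40 N, if the wrist force passes 120 N, or if a joint passes its speed limit or range.

## Working session

There is one attempt and no reset: what is moved stays moved. The work goes in short steps, Python scripts to look and compute and a shell command to move; the robot and the scene stay as the last step left them, time stands still between calls to the robot, and variables do not carry over. Pictures are saved under pics/ and viewed, at most 10 in all, crops included, and the job is handed in when it is done.

```bash
ls; mkdir -p pics
python3 - <<'E'
from bench import r
import cv2
print(r.sense(), r.tcp_to_grasp)
for n in("scene","top"):
    cv2.imwrite(f"pics/{n}0.png",r.snapshot(n)[:,:,::-1]); print(n,r.camera_params(n))
print(r.camera_params("wrist"))
E
```

```text
pics
{'time': 0.0, 'joint_pos': array([-7.06104877e+01,  7.51674071e+00,  8.53298262e+01,  5.17991110e-04,
        8.72604962e+01, -4.89144126e+00]), 'qd': array([-0.00830909,  0.0085047 ,  0.04299493, -0.0027318 ,  0.00275896,
       -0.02903929]), 'joint_efforts': array([ 2.28757635e-03, -5.69401431e+01, -5.00552416e+01, -4.71076405e-06,
        1.48683088e-02, -6.76920877e-06]), 'tool_pos': array([ 246.58281557, -546.38702059,  230.22216039]), 'tcp_rot': array([-1.79893371e+02, -9.64453311e-03,  2.42809193e+01]), 'ft_force': array([ 0.13317225, -0.00955108,  0.85766609]), 'wrist_torque': array([ 0.01513106, -0.04174426, -0.00077775]), 'grip_force': 0.0, 'finger_gap': 85.27753995780418} 18.700000000000003
scene {'fx': 471.1346619392075, 'fy': 471.1346619392075, 'cx': 320.5946400472788, 'cy': 241.4173203464197, 'R': array([[-0.75529275,  0.65510337, -0.01929892],
       [ 0.43866012,  0.48343063, -0.75754348],
       [-0.4869396 , -0.58063277, -0.65249936]]), 't': array([ 466.87945227, -128.17824695, 1233.18130859])}
top {'fx': 528.6496683595076, 'fy': 528.6496683595076, 'cx': 313.0816414206292, 'cy': 243.98796578190638, 'R': array([[ 0.01044332, -0.99955826, -0.02782475],
       [-0.98141172, -0.00491315, -0.19185123],
       [ 0.19162978,  0.0293111 , -0.9810295 ]]), 't': array([-65.64056748, 572.41189245, 916.19141994])}
{'fx': 371.64829954431775, 'fy': 371.64829954431775, 'cx': 315.6269771716997, 'cy': 243.32447962212282, 'mount': array([[-1.76494923e-04, -9.62442505e-01, -2.71485529e-01,
         6.84079080e+01],
       [ 9.99999422e-01,  1.18083398e-04, -1.06872474e-03,
        -1.03376479e+00],
       [ 1.06064405e-03, -2.71485561e-01,  9.62441928e-01,
        -1.42407896e+02],
       [ 0.00000000e+00,  0.00000000e+00,  0.00000000e+00,
         1.00000000e+00]])}
```

View pics/scene0.png

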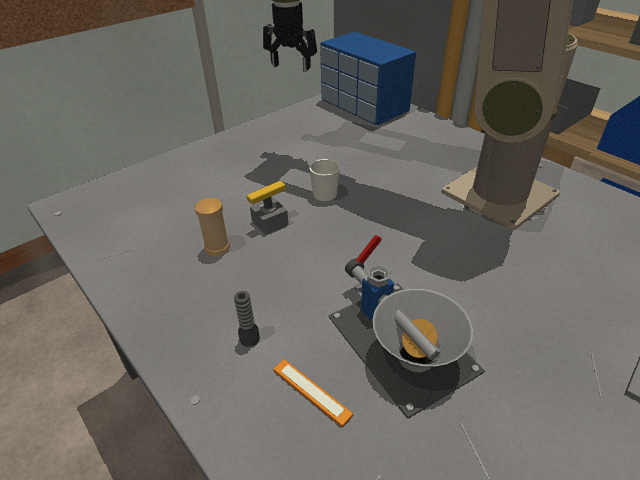

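View pics/top0.png

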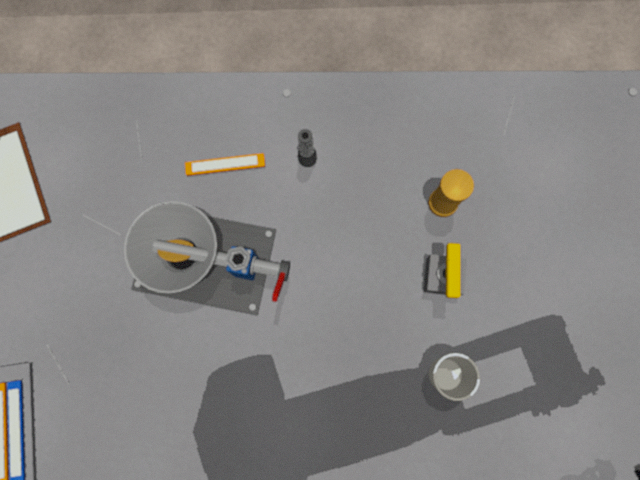

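The scene view shows the screw at about (379,275), the lever at (370,248) and the key bar at (266,192). In the top view the screw is at (240,260), the funnel at (171,247), the lever at (278,287) and the bar at (454,271). The bar runs along world x, roughly.

```bash
cat > h.py <<'E'
import numpy as np, cv2
from bench import r
def ray(n,u,v,st=None):
    c=r.camera_params(n)
    x=(u-c["cx"])/c["fx"]; y=(v-c["cy"])/c["fy"]
    if n=="wrist":
        th=np.hypot(x,y); s=np.sin(th)/th if th>1e-9 else 1
        d=np.array([x*s,y*s,np.cos(th)])
        from scipy.spatial.transform import Rotation as Ro
        R=Ro.from_euler("xyz",st["tcp_rot"],degrees=True).as_matrix(); M=c["mount"]
        return R@M[:3,3]+st["tool_pos"], R@M[:3,:3]@d
    d=c["R"].T@np.array([x,y,1]); return -c["R"].T@c["t"], d/np.linalg.norm(d)
def plane(n,u,v,z,st=None):
    o,d=ray(n,u,v,st); return o+d*(z-o[2])/d[2]
def tri(*rs):
    A=0;b=0
    for o,d in rs:
        d=d/np.linalg.norm(d); P=np.eye(3)-np.outer(d,d); A=A+P; b=b+P@o
    X=np.linalg.solve(A,b); return X,[float(np.linalg.norm(np.cross(X-o,d/np.linalg.norm(d)))) for o,d in rs]
def mask(img,lo,hi,box=None):
    h=cv2.cvtColor(img,cv2.COLOR_RGB2HSV); m=cv2.inRange(h,np.array(lo),np.array(hi))
    if box: k=np.zeros_like(m); x0,y0,x1,y1=box; k[y0:y1,x0:x1]=1; m=m*k
    return m
def big(m):
    cs,_=cv2.findContours(m,cv2.RETR_EXTERNAL,cv2.CHAIN_APPROX_NONE); return max(cs,key=cv2.contourArea)
E
cat > m1.py <<'E'
from h import *
np.set_printoptions(precision=1,suppress=True)
I={n:cv2.imread(f"pics/{n}0.png")[:,:,::-1].copy() for n in("scene","top")}
Y=([20,140,80],[32,255,255]); 
boxY={"top":(435,230,475,310),"scene":(235,175,295,208)}
boxR={"top":(265,265,295,310),"scene":(350,230,390,270)}
def red(im,b): return mask(im,[0,150,50],[8,255,255],b)|mask(im,[172,150,50],[180,255,255],b)
q={}
for n in I:
    for k,m in(("bar",mask(I[n],*Y,boxY[n])),("lev",red(I[n],boxR[n]))):
        c=big(m); rr=cv2.minAreaRect(c); q[n,k]=rr; print(n,k,rr,cv2.contourArea(c))
for k in("bar","lev"):
    print(k,tri(*[ray(n,*q[n,k][0]) for n in I]))
for z in (84+7+9,):
    b=cv2.boxPoints(q["top","bar"]); print(np.array([plane("top",*p,z) for p in b]))
b=cv2.boxPoints(q["top","lev"])
print("lev px",b)
blue=mask(I["top"],[100,120,40],[125,255,255],(215,235,270,290)); print("blue",cv2.minAreaRect(big(blue)))
for p,z,l in(((240,260),111,"screw"),((171,247),97,"funnel")): print(l,plane("top",*p,z),plane("scene",*((379,273) if l=="screw" else(421,328)),z))
cv2.imwrite("pics/crop.png",np.hstack([cv2.resize(I["top"][200:320,190:310],(400,400),interpolation=2),cv2.resize(I["scene"][225:325,335:435],(400,400),interpolation=2)])[:,:,::-1])
E
python3 m1.py
```

```text
scene bar ((265.98284912109375, 191.96234130859375), (10.84163761138916, 40.38716506958008), 65.55604553222656) 374.0
scene lev ((368.33074951171875, 249.1461639404297), (7.71811056137085, 32.626556396484375), 37.87498474121094) 214.0
top bar ((452.5, 270.0), (54.0, 15.0), 90.0) 711.5
top lev ((278.050048828125, 286.3500061035156), (5.375872611999512, 29.09295654296875), 18.434947967529297) 114.5
bar (array([ 520.7, -304.7,   90.1]), [0.5382153263036653, 0.5382153263037851])
lev (array([489.6,  -1.8,  93. ]), [0.6314765020978406, 0.6314765020979547])
[[ 566.9 -291.8  100. ]
 [ 567.  -317.6  100. ]
 [ 473.4 -313.6  100. ]
 [ 473.2 -288.3  100. ]]
lev px [[270.9 299.3]
 [280.1 271.7]
 [285.2 273.4]
 [276.  301. ]]
blue ((245.15380859375, 268.730712890625), (24.684158325195312, 32.172611236572266), 56.3099365234375)
screw [533.1  62.8 111. ] [536.4  71.4 111. ]
funnel [557.9 188.5  97. ] [567.7 198.   97. ]
```

View pics/crop.png

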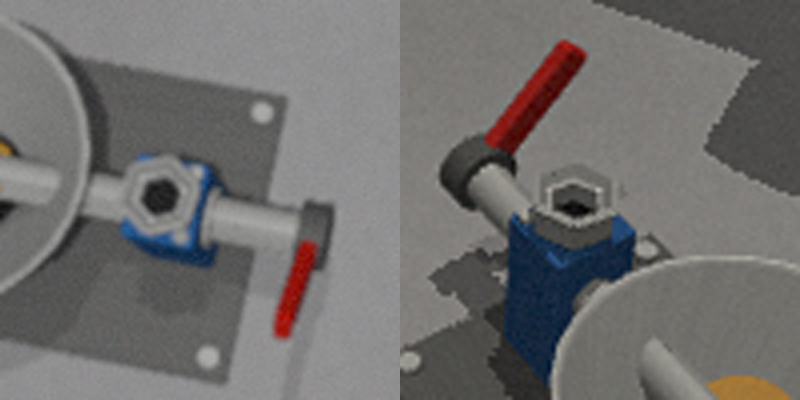

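The crop shows the screw rim centre at top px (238.6,257.9) and scene px (379.2,271.7). The lever leans to the station's -x by about 40°, and the station yaw is about -11°. I'll move to a viewing pose with tool yaw about 169°, which leaves J6 plenty of clockwise range.

```bash
python3 -m handwheel '[[0,0,0,-8.5],[0,0,0,-8.5],[0,0,0,-8.5],[0,0,0,-8.5],[0,0,0,-8.5],[0,0,0,-8.5],[0,0,0,-8.5],[0,0,0,-8.5],[0,0,0,-8.5],[0,0,0,-8.5]]' 0.05 30
python3 -m handwheel '[[0,0,0,-8.5],[0,0,0,-8.5],[0,0,0,-8.5],[0,0,0,-8.5],[0,0,0,-8.5],[0,0,0,-8.5],[0,0,0,-8.5]]'
python3 -m handwheel '[[-0.011,0.044,0,0],[-0.011,0.044,0,0],[-0.011,0.044,0,0],[-0.011,0.044,0,0],[-0.011,0.044,0,0],[-0.011,0.044,0,0],[-0.011,0.044,0,0]]'
python3 -m handwheel '[[-0.011,0.044,0,0],[-0.011,0.044,0,0],[-0.011,0.044,0,0],[-0.011,0.044,0,0],[-0.011,0.044,0,0],[-0.011,0.044,0,0],[-0.011,0.044,0,0],[0,0,0,0],[0,0,0,0]]'
python3 - <<'E'
from h import *
s=r.sense(); im=r.snapshot("wrist"); cv2.imwrite("pics/w1.png",im[:,:,::-1]); np.save("w1.npy",[s["tool_pos"],s["tcp_rot"]])
print(s["time"],s["tool_pos"],s["tcp_rot"],s["joint_pos"])
print(tri(ray("top",238.6,257.9),ray("scene",379.2,271.7)))
E
```

```text
time: 1.1
tool_pos: [246.6, -546.6, 230.6]
tcp_rot: [180.0, -0.1, 109.6]
ft_force: [-0.1, 0.0, 0.0]
finger_gap: 49.8
grip_force: 0.0
time: 1.8
tool_pos: [246.6, -546.6, 230.7]
tcp_rot: [179.9, -0.0, 169.1]
ft_force: [0.3, 0.2, -0.2]
finger_gap: 50.1
grip_force: 0.0
time: 2.5
tool_pos: [382.4, -257.9, 231.0]
tcp_rot: [180.0, -0.0, 168.8]
ft_force: [0.4, -0.3, -1.1]
finger_gap: 49.7
grip_force: 0.0
time: 3.4
tool_pos: [517.4, 28.3, 230.6]
tcp_rot: [-180.0, -0.1, 168.9]
ft_force: [-0.3, -0.4, -0.2]
finger_gap: 50.0
grip_force: 0.0
3.4 [517.40595805  28.28924263 230.62246369] [-1.79968352e+02 -7.70423060e-02  1.68932120e+02] [-2.52692609e+00 -5.17321004e+00  9.81519530e+01 -1.98801230e-02
  8.71021453e+01 -8.14580486e+01]
(array([535.17212161,  67.31584126, 110.79705916]), [2.483602468013451, 2.4836024680132733])
```

View pics/w1.png

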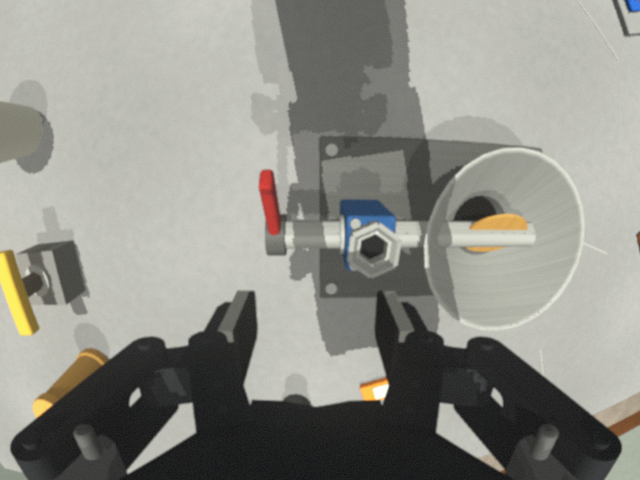

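The wrist view shows the screw rim at about (375,250), the red lever bar from (266,172) to (272,233), the plate bolts at (331,150) and (331,289), and the shaft nearly along the image rows.

Run:
```python
from h import *
np.set_printoptions(precision=1,suppress=True)
a=np.load("w1.npy"); st=dict(tool_pos=a[0],tcp_rot=a[1])
im=cv2.imread("pics/w1.png")[:,:,::-1].copy()
W=lambda u,v,z: plane("wrist",u,v,z,st)
p,q=W(331,150,4),W(331,289,4); print("bolts",p,q,"yaw",np.degrees(np.arctan2(*(q-p)[1::-1])))
# shaft edges, per column
g=cv2.cvtColor(im,cv2.COLOR_RGB2GRAY)
pts=[]
for u in range(290,338,4):
    c=g[205:265,u].astype(int); i=np.where(c>150)[0]; pts.append((u,205+i.min(),205+i.max()))
for u in range(408,424,4):
    c=g[205:265,u].astype(int); i=np.where(c>150)[0]; pts.append((u,205+i.min(),205+i.max()))
print(pts[::3])
P=np.array([W(u,(x+y)/2,68) for u,x,y in pts]); f=np.polyfit(P[:,1],P[:,0],1); print("shaft yaw",-np.degrees(np.arctan(f[0])),P[0],P[-1])
print("screw wrist",W(375,250,111))
print("screw tri3",tri(ray("top",238.6,257.9),ray("scene",379.2,271.7),ray("wrist",375,250,st)))
m=mask(im,[0,150,50],[8,255,255])|mask(im,[172,150,50],[180,255,255]); c=big(m); b=cv2.minAreaRect(c); print(b, cv2.boxPoints(b))
for z in(60,111): print(W(252,0,z)-0)
cv2.imwrite("pics/c1.png",cv2.resize(im[160:320,250:450],(800,640)[:2],interpolation=2)[:600,:,::-1])
# funnel rim ellipse
for z,(u,v) in((97,(504,238)),): print("funnel",W(u,v,z))
# lever ends
for n,uv in(("top",(273.5,300)),("scene",(376,237))): pass
print("tip",tri(ray("top",273.5,299.8),ray("scene",378,237.5),ray("wrist",266,172,st)))
```

```text
bolts [460.   55.7   4. ] [603.8  29.    4. ] yaw -10.532993252612766Traceback (most recent call last):
  File "<stdin>", line 11, in <module>
    return umr_minimum(a, axis, None, out, keepdims, initial, where)
ValueError: zero-size array to reduction operation minimum which has no identity
```

Run:
```python
from h import *
np.set_printoptions(precision=1,suppress=True)
a=np.load("w1.npy"); st=dict(tool_pos=a[0],tcp_rot=a[1])
im=cv2.imread("pics/w1.png")[:,:,::-1].copy()
W=lambda u,v,z: plane("wrist",u,v,z,st)
print("screw wrist",W(375,250,111))
print("screw tri3",tri(ray("top",238.6,257.9),ray("scene",379.2,271.7),ray("wrist",375,250,st)))
m=mask(im,[0,150,50],[8,255,255])|mask(im,[172,150,50],[180,255,255]); c=big(m); b=cv2.minAreaRect(c); print(cv2.boxPoints(b))
print("funnel",W(504,238,97))
print("tip",tri(ray("top",273.5,299.8),ray("scene",378,237.5),ray("wrist",266,172,st)))
cv2.imwrite("pics/c1.png",cv2.resize(im[160:310,250:450],(800,600),interpolation=2)[:,:,::-1])
```

```text
screw wrist [534.8  70.6 111. ]
screw tri3 (array([535.2,  68.5, 111.3]), [3.498634146290495, 1.5952599272483572, 2.0709189357010547])
[[257.6 171.7]
 [271.  169.9]
 [279.7 232.6]
 [266.3 234.5]]
funnel [551.1 184.   97. ]
tip (array([464.7,   2.8, 111.4]), [0.5550851890113485, 1.964004072079681, 1.9270818929465892])
```

View pics/c1.png

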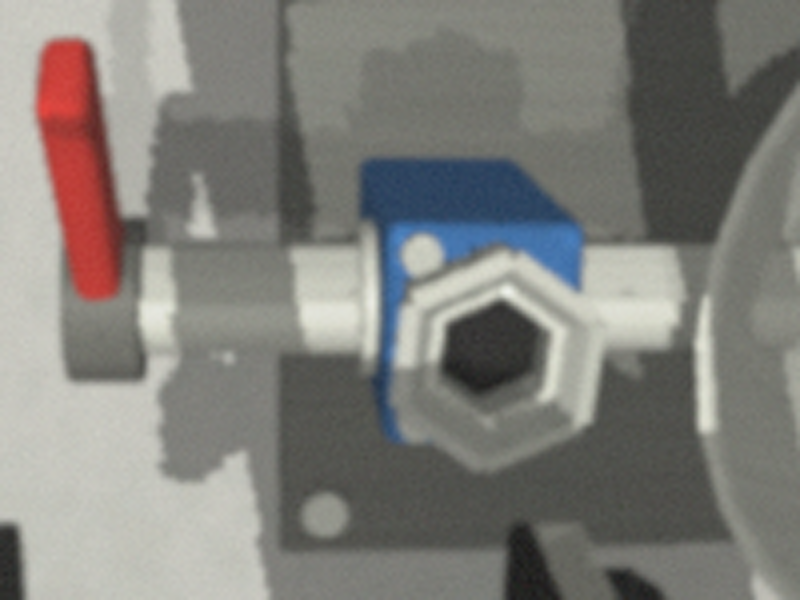

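The screw is at about (535,69), the station yaw is -10.5°, and the socket corners sit about 4° clockwise. The lever tip measures 76.7 mm out at about -47°, which fits the given sizes. I'll go to grasp it.

```bash
python3 -m handwheel '[[0.013,-0.012,0.025,-0.6],[0.013,-0.012,0.025,0],[0.0134,-0.0111,0.025,0],[0,0,0.025,0],[0,0,0.022,0],[0,0,0.021,0],[0,0,0,0],[0,0,0,0]]'
python3 -m handwheel '[[0,0,0,0],[0,0,0,0],[0,0,0,0],[0,0,0,0],[0,0,0,0],[0,0,0,0]]' 0.0 30
python3 - <<'E'
from h import *
s=r.sense(); print(s["tool_pos"],s["tcp_rot"],s["ft_force"],s["wrist_torque"])
a=r.snapshot("wrist");b=r.snapshot("scene")
cv2.imwrite("pics/g1.png",np.hstack([a,cv2.resize(b[190:340,300:500],(640,480))])[:,:,::-1][::1,::1][:, :]) ; i=cv2.imread("pics/g1.png"); cv2.imwrite("pics/g1.png",cv2.resize(i,(800,300),interpolation=3))
E
```

```text
time: 4.25
tool_pos: [471.9, -0.7, 88.5]
tcp_rot: [-180.0, -0.0, 169.3]
ft_force: [-0.3, 0.2, -0.5]
finger_gap: 50.1
grip_force: 0.0
time: 4.85
tool_pos: [473.4, 1.3, 89.6]
tcp_rot: [179.9, 0.1, 169.4]
ft_force: [-0.1, 6.0, 3.3]
finger_gap: 9.3
grip_force: 33.3
[473.44392762   1.27837165  89.61144736] [1.79892364e+02 1.21436168e-01 1.69409382e+02] [-0.14355818  5.95686079  3.31763763] [ 0.69610705 -0.05739414 -0.01099321]
```

View pics/g1.png

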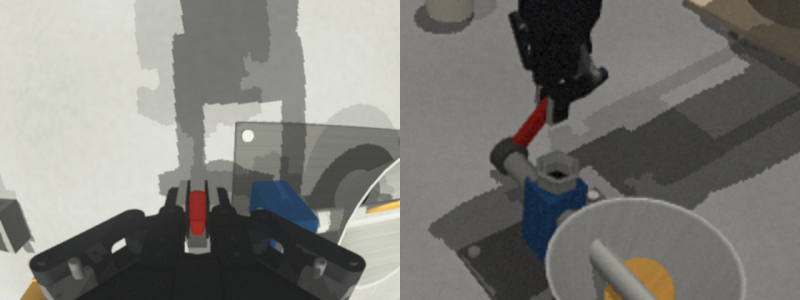

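The lever is gripped at a gap of about 9.3 mm, with the red bar between the pads. Next I swing it along the arc.

```bash
python3 -m handwheel '[[-0.005,0.002,-0.0049,0],[-0.0056,0,-0.0044,0],[-0.006,0,-0.0038,0],[-0.0064,0,-0.0031,0],[-0.0067,0,-0.0024,0],[-0.0069,0,-0.0017,0],[-0.0065,0,-0.001,0],[-0.0055,0,-0.0003,0],[0,0,0,0],[0,0,0,0]]'
python3 - <<'E'
from h import *
s=r.sense(); print(s["tool_pos"],s["tcp_rot"],s["ft_force"],s["wrist_torque"])
a=r.snapshot("wrist");b=r.snapshot("scene");c=r.snapshot("top")
for n,i in(("w",a),("s",b),("t",c)): np.save(f"a1{n}.npy",i)
v=np.hstack([cv2.resize(c[230:310,240:320],(400,400),interpolation=2),cv2.resize(b[215:315,330:430],(400,400),interpolation=2)])
cv2.imwrite("pics/a1.png",v[:,:,::-1])
E
```

```text
time: 5.95
tool_pos: [519.5, -7.3, 109.2]
tcp_rot: [-179.9, -0.2, 169.4]
ft_force: [-3.2, -4.1, -3.8]
finger_gap: 9.4
grip_force: 30.4
[519.47789856  -7.29718202 109.24036712] [-1.79916554e+02 -1.65429208e-01  1.69371558e+02] [-3.16793282 -4.06650769 -3.77147684] [-0.49899067  0.898743   -0.03756094]
```

View pics/a1.png

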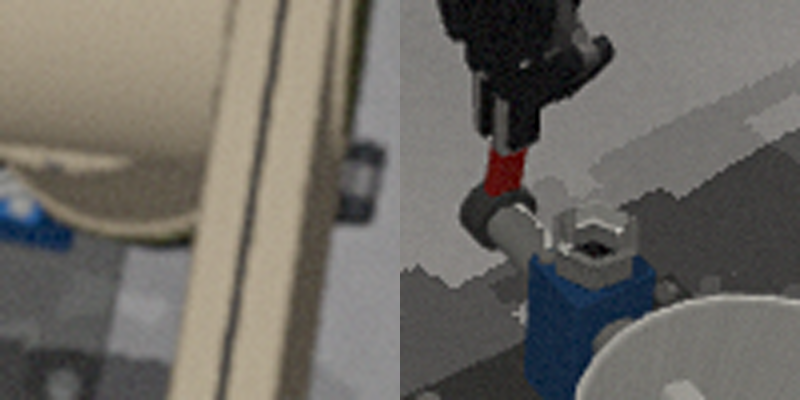

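The scene view shows the red lever almost upright, with its base at crop (500,195) and top at (508,150). I'll release, lift and measure the tilt.

```bash
python3 -m handwheel '[[0,0,0,0],[0,0,0,0],[0,0,0,0],[0,0,-0.03,0],[0,0,-0.04,0],[0.02,0.02,-0.05,0],[0.03,0.03,0,0],[0,0,0,0],[0,0,0,0]]' 0.05
python3 - <<'E'
from h import *
np.set_printoptions(precision=1,suppress=True)
s=r.sense(); print(s["time"],s["tool_pos"],s["tcp_rot"])
I={n:r.snapshot(n) for n in("wrist","scene")}
for n in I: np.save(f"a2{n}.npy",I[n])
c=r.camera_params("scene")
def pr(n,X):
    if n=="scene":
        x=c["R"]@X+c["t"]; return np.array([c["cx"]+c["fx"]*x[0]/x[2],c["cy"]+c["fy"]*x[1]/x[2]])
def red(im): return mask(im,[0,130,40],[8,255,255])|mask(im,[172,130,40],[180,255,255])
for n in I:
    k=big(red(I[n])); print(n,cv2.boxPoints(cv2.minAreaRect(k)).round(1).tolist())
ey=np.array([.182,.983,0]); ex=np.array([.983,-.182,0])
B=np.array([535,70.5,60])-78*ey
for th in(-5,0,5):
    t=np.radians(th); u=ex*np.sin(t)+np.array([0,0,np.cos(t)])
    a,b=pr("scene",B+u*30),pr("scene",B+u*80); print(th,a,b,np.degrees(np.arctan2(b[0]-a[0],a[1]-b[1])))
w,sc=I["wrist"],I["scene"]
cv2.imwrite("pics/a2.png",np.hstack([cv2.resize(w[120:360,200:440],(400,400),interpolation=2),cv2.resize(sc[205:305,330:430],(400,400),interpolation=2)])[:,:,::-1])
E
```

```text
time: 7.0
tool_pos: [482.8, 49.3, 224.1]
tcp_rot: [180.0, 0.1, 169.5]
ft_force: [0.2, -0.7, 0.3]
finger_gap: 49.9
grip_force: 0.0
7.0 [482.8  49.3 224.1] [180.    0.1 169.5]
wrist [[243.39999389648438, 287.8999938964844], [255.39999389648438, 269.8999938964844], [269.20001220703125, 279.20001220703125], [257.20001220703125, 297.20001220703125]]
scene [[350.5, 262.79998779296875], [355.3999938964844, 233.89999389648438], [363.79998779296875, 235.3000030517578], [359.0, 264.20001220703125]]
-5 [356.2 255.8] [358.9 235.7] 7.6302556125272325
0 [355.1 256.3] [355.9 236.8] 2.2155677937285647
5 [354.  256.8] [352.8 238.2] -3.7405859964859802
```

View pics/a2.png

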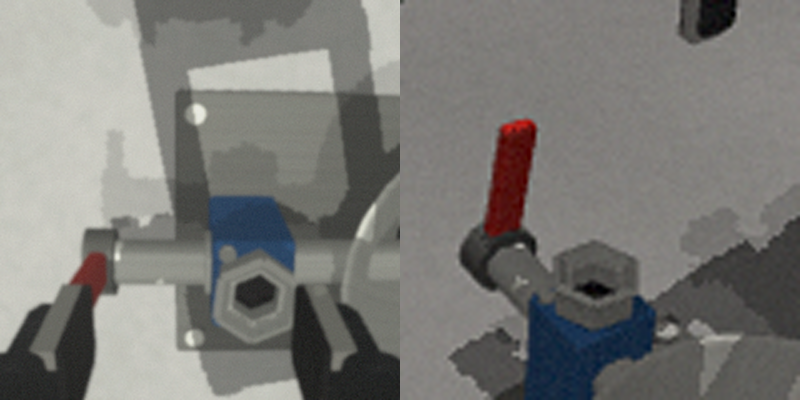

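Run:
```python
from h import *
def red(im): return mask(im,[0,130,40],[8,255,255])|mask(im,[172,130,40],[180,255,255])
I=np.load("a2scene.npy"); m=red(I); c=r.camera_params("scene")
ys=[];L=[];R=[]
for y in range(230,268):
    x=np.where(m[y,340:375]>0)[0]
    if len(x): ys.append(y);L.append(340+x.min());R.append(340+x.max())
ys=np.array(ys);L=np.array(L);R=np.array(R); print(list(zip(ys,L,R)))
k=(ys>=239)&(ys<=257)
for e in(L,R,(L+R)/2): print(np.degrees(np.arctan(-np.polyfit(ys[k],e[k],1)[0])))
# predicted silhouette of an 18x10 bar at angle th: edges
def pr(X): x=c["R"]@X+c["t"]; return np.array([c["cx"]+c["fx"]*x[0]/x[2],c["cy"]+c["fy"]*x[1]/x[2]])
ey=np.array([.182,.983,0]); ex=np.array([.983,-.182,0]); B=np.array([535,70.5,60])-78*ey
for th in(-8,-6,-4,0):
    t=np.radians(th); u=ex*np.sin(t)+np.array([0,0,np.cos(t)]); w=ex*np.cos(t)-np.array([0,0,np.sin(t)])
    o=[]
    for sx in(-9,9):
        for sy in(-5,5):
            a,b=[pr(B+u*d+w*sx+ey*sy) for d in(25,75)]; o.append((sx,sy,a.round(1).tolist(),b.round(1).tolist()))
    print(th,[(x[0],x[1],round(float(np.degrees(np.arctan2(x[3][0]-x[2][0],x[2][1]-x[3][1]))),1)) for x in o], o[0][2:],o[3][2:])
```

```text
[(np.int64(235), np.int64(359), np.int64(362)), (np.int64(236), np.int64(356), np.int64(363)), (np.int64(237), np.int64(355), np.int64(363)), (np.int64(238), np.int64(355), np.int64(363)), (np.int64(239), np.int64(355), np.int64(363)), (np.int64(240), np.int64(355), np.int64(363)), (np.int64(241), np.int64(355), np.int64(362)), (np.int64(242), np.int64(354), np.int64(362)), (np.int64(243), np.int64(354), np.int64(362)), (np.int64(244), np.int64(354), np.int64(362)), (np.int64(245), np.int64(354), np.int64(362)), (np.int64(246), np.int64(354), np.int64(362)), (np.int64(247), np.int64(354), np.int64(361)), (np.int64(248), np.int64(353), np.int64(361)), (np.int64(249), np.int64(353), np.int64(361)), (np.int64(250), np.int64(353), np.int64(361)), (np.int64(251), np.int64(353), np.int64(361)), (np.int64(252), np.int64(353), np.int64(361)), (np.int64(253), np.int64(353), np.int64(360)), (np.int64(254), np.int64(353), np.int64(360)), (np.int64(255), np.int64(352), np.int64(360)), (np.int64(256), np.int64(352), np.int64(360)), (np.int64(257), np.int64(352), np.int64(360)), (np.int64(258), np.int64(352), np.int64(360)), (np.int64(259), np.int64(352), np.int64(359)), (np.int64(260), np.int64(352), np.int64(359)), (np.int64(261), np.int64(351), np.int64(359)), (np.int64(262), np.int64(351), np.int64(358)), (np.int64(263), np.int64(352), np.int64(355))]
9.266607240759274
9.560096480886472
9.413414170811146
-8 [(-9, -5, 10.9), (-9, 5, 11.1), (9, -5, 10.0), (9, 5, 10.3)] ([358.8, 255.0], [362.7, 234.7]) ([354.2, 260.2], [357.9, 239.8])
-6 [(-9, -5, 8.8), (-9, 5, 9.3), (9, -5, 8.2), (9, 5, 8.4)] ([358.5, 255.0], [361.6, 234.9]) ([353.8, 260.5], [356.8, 240.2])
-4 [(-9, -5, 6.9), (-9, 5, 7.2), (9, -5, 6.0), (9, 5, 6.3)] ([358.1, 255.0], [360.5, 235.2]) ([353.4, 260.7], [355.6, 240.8])
0 [(-9, -5, 2.7), (-9, 5, 2.7), (9, -5, 1.8), (9, 5, 2.1)] ([357.4, 255.1], [358.3, 235.8]) ([352.6, 261.2], [353.3, 241.9])
```

Run:
```python
from h import *
I=np.load("a2scene.npy"); m=mask(I,[100,120,30],[125,255,255],(340,260,410,330)); c=r.camera_params("scene")
o=[]
for y in range(285,312):
    x=np.where(m[y]>0)[0]
    if len(x): o.append((y,x.min(),x.max()))
o=np.array(o); print(o[::4].tolist(), [np.degrees(np.arctan(-np.polyfit(o[:,0],o[:,i],1)[0])) for i in(1,2)])
def pr(X): x=c["R"]@X+c["t"]; return np.array([c["cx"]+c["fx"]*x[0]/x[2],c["cy"]+c["fy"]*x[1]/x[2]])
ey=np.array([.182,.983,0]); ex=np.array([.983,-.182,0])
for sx in(-1,1):
    for sy in(-1,1):
        P=np.array([535,70.5,0])+ex*23*sx+ey*20*sy; a,b=pr(P+[0,0,20]),pr(P+[0,0,92]); print(sx,sy,a,b,np.degrees(np.arctan2(b[0]-a[0],a[1]-b[1])))
```

```text
[[285, 363, 393], [289, 363, 392], [293, 363, 390], [297, 362, 379], [301, 361, 377], [305, 361, 376], [309, 361, 374]] [np.float64(4.294370810889366), np.float64(41.983347166300085)]
-1 -1 [379.85165263 294.74070799] [382.23476394 268.78346574] 5.245569357735561
-1 1 [392.00402332 307.72271495] [395.11805026 281.6792785 ] 6.818513458442461
1 -1 [360.72680804 303.78787679] [362.13127781 277.8074435 ] 3.0943263866149837
1 1 [372.54924584 317.28426755] [374.6507797  291.24361276] 4.613886936707577
```

The lever is still at about -6 to -7°. I'll regrip it centred and bring it the rest of the way.

```bash
python3 -m handwheel '[[-0.02,-0.024,0,0],[-0.02,-0.0235,0,0],[0,0,0.03,0],[0,0,0.03,0],[0,0,0.03,0],[0,0,0.025,0],[0,0,0,0]]'
python3 -m handwheel '[[0,0,0,0],[0,0,0,0],[0,0,0,0],[0,0,0,0],[0,0,0,0],[-0.0025,0,0,0],[-0.0025,0,0,0],[-0.0022,0,0,0],[0,0,0,0],[0,0,0,0]]' 0.0 40
python3 -m handwheel '[[0,0,0,0],[0,0,0,0],[0,0,0,0],[0,0,-0.04,0],[0,0,-0.04,0],[0.02,0.02,-0.04,0],[0.03,0.03,0,0],[0,0,0,0]]' 0.05
cat > lev.py <<'E'
from h import *
def red(im): return mask(im,[0,130,40],[8,255,255])|mask(im,[172,130,40],[180,255,255])
s=r.sense();print(s["tool_pos"]);A=[]
for _ in range(3):
    m=red(r.snapshot("scene")); v=[]
    for y in range(239,258):
        x=np.where(m[y,340:375]>0)[0]; v.append((y,340+x.min(),340+x.max()))
    v=np.array(v); A.append([round(float(np.degrees(np.arctan(-np.polyfit(v[:,0],v[:,i],1)[0]))),1) for i in(1,2)])
print(A,v[0],v[-1],"upright: 2.3 (to 3.5 with bias), slope 1.05/deg")
E
python3 lev.py
```

```text
time: 7.8
tool_pos: [509.9, -6.0, 103.5]
tcp_rot: [-180.0, -0.5, 169.3]
ft_force: [0.2, -0.5, 0.5]
finger_gap: 50.4
grip_force: 0.0
time: 8.8
tool_pos: [520.3, -7.4, 110.3]
tcp_rot: [-179.9, 0.0, 169.4]
ft_force: [-8.7, -5.6, 12.8]
finger_gap: 9.4
grip_force: 43.0
time: 9.6
tool_pos: [479.6, 54.7, 230.4]
tcp_rot: [179.9, 0.1, 169.5]
ft_force: [0.4, -1.3, -1.4]
finger_gap: 50.0
grip_force: 0.0
[479.62776575  54.68900353 230.37105201]
[[5.4, 5.6], [5.4, 5.6], [5.4, 5.6]] [239 353 361] [257 351 359] upright: 2.3 (to 3.5 with bias), slope 1.05/deg
```

```bash
python3 -m handwheel '[[-0.02,-0.045,0,0],[-0.02,-0.045,0.012,0],[-0.02,-0.045,0.012,0],[-0.02,-0.045,0.012,0],[-0.021,-0.044,0.012,0],[0,0,0.012,0],[0,0,0,0],[0,0,0,0]]'
python3 - <<'E'
from h import *
s=r.sense(); im=r.snapshot("wrist"); np.save("l3.npy",im); np.save("l3p.npy",[s["tool_pos"],s["tcp_rot"]]); print(s["time"],s["tool_pos"],s["tcp_rot"])
m=mask(im,[0,130,40],[8,255,255])|mask(im,[172,130,40],[180,255,255]); k=big(m); print(cv2.boundingRect(k),cv2.contourArea(k))
x,y,w,h=cv2.boundingRect(k); x0=max(0,min(640-160,x-60)); y0=max(0,min(480-120,y-50))
print(x0,y0); cv2.imwrite("pics/l3.png",cv2.resize(im[y0:y0+120,x0:x0+160],(800,600),interpolation=2)[:,:,::-1])
E
```

```text
time: 10.55
tool_pos: [537.2, -184.8, 168.1]
tcp_rot: [180.0, -0.1, 169.4]
ft_force: [0.2, 0.3, -0.4]
finger_gap: 50.2
grip_force: 0.0
10.55 [ 537.21036183 -184.80912842  168.07837484] [ 1.79957782e+02 -1.18881986e-01  1.69354176e+02]
(546, 171, 67, 37) 1643.5
480 121
```

View pics/l3.png

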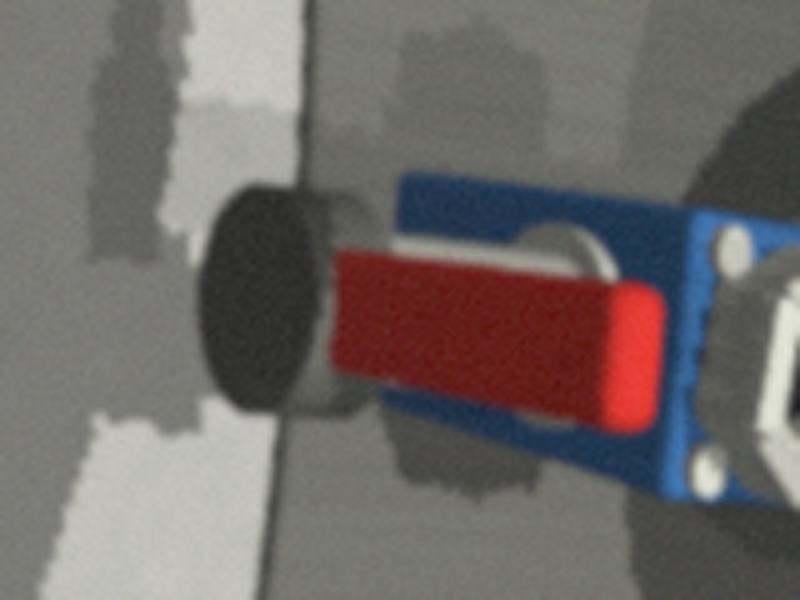

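The view shows the lever's front face with corners at crop (335,250), (332,368), (608,285) and (603,428). The block's -y face edges run (400,172)→(695,210) and (390,403)→(668,498).

Run:
```python
from h import *
np.set_printoptions(precision=1,suppress=True)
a=np.load("l3p.npy"); st=dict(tool_pos=a[0],tcp_rot=a[1])
for S in((535,70.5,0),(536.5,70,0)):
  S=np.array(S)
  psi=np.radians(-10.5); ey=np.array([-np.sin(psi),np.cos(psi),0]); ex=np.array([np.cos(psi),np.sin(psi),0])
  def on(cx,cy,y):
    o,d=ray("wrist",480+cx/5,121+cy/5,st); t=(y-(o-S)@ey)/(d@ey); p=o+t*d-S; return np.array([p@ex,p[2]])
  def tilt(p,q,y):
    A,B=on(*p,y),on(*q,y); print(A,B,"tilt",round(float(np.degrees(np.arctan2(*(B-A)))),2))
  tilt((335,250),(608,285),-83); tilt((332,368),(603,428),-83); tilt((333,309),(605,356),-83)
  print("block");tilt((400,172),(695,210),-20); tilt((390,403),(668,498),-20)
  print("collar",on(262,298,-86), on(262,188,-86),on(262,412,-86))
```

```text
[-8.9 76.8] [-11.2 137.2] tilt -2.17
[ 8.1 78.6] [  5.4 139.1] tilt -2.49
[-0.4 77.4] [ -2.9 138. ] tilt -2.39
block
[-21.6   9.2] [-21.9  91.4] tilt -0.19
[22.2 12.2] [22.7 92.5] tilt 0.36
collar [ 0.1 62. ] [-16.6  59.9] [17.1 65. ]
[-10.5  77.1] [-12.8 137.5] tilt -2.17
[ 6.5 78.9] [  3.8 139.4] tilt -2.49
[-2.  77.7] [ -4.5 138.2] tilt -2.39
block
[-23.2   9.5] [-23.4  91.6] tilt -0.19
[20.6 12.5] [21.1 92.7] tilt 0.36
collar [-1.5 62.3] [-18.1  60.2] [15.5 65.3]
```

The tilt is -2.4°, while the block's vertical edges read about 0. The screw at (535,70.5) is confirmed, since the block edges fall at ±22. One small correction of the lever remains.

```bash
python3 -m handwheel '[[0.013,0.043,0,0],[0.013,0.043,0,0],[0.013,0.043,0,0],[0.0126,0.0436,0,0],[0,0,0,0],[0,0,0.03,0],[0,0,0.03,0],[0,0,0,0],[0,0,0,0]]'
python3 -m handwheel '[[0,0,0,0],[0,0,0,0],[0,0,0,0],[0,0,0,0],[0,0,0,0],[0,0,0,0]]' 0.0 50
python3 -m handwheel '[[-0.002,0,0,0],[-0.002,0,0,0],[0,0,0,0],[0,0,0,0],[0,0,0,0]]'
```

```text
time: 11.5
tool_pos: [518.8, -5.7, 109.7]
tcp_rot: [-180.0, -0.0, 169.4]
ft_force: [-0.8, -0.2, 1.0]
finger_gap: 50.0
grip_force: 0.0
time: 12.1
tool_pos: [519.9, -7.4, 110.8]
tcp_rot: [-179.9, 0.2, 169.3]
ft_force: [-2.9, -6.4, 7.2]
finger_gap: 9.0
grip_force: 52.0
time: 12.6
tool_pos: [522.6, -7.9, 110.7]
tcp_rot: [-179.9, -0.0, 169.4]
ft_force: [-9.5, -4.7, 11.3]
finger_gap: 9.3
grip_force: 53.2
```

```bash
python3 -m handwheel '[[0,0,0,0],[0,0,0,0],[0,0,0,0],[0,0,-0.03,0],[0,0,-0.03,0],[-0.012,-0.043,0,0],[-0.012,-0.043,0,0],[-0.012,-0.043,0,0],[-0.012,-0.043,0,0],[0,0,0,0]]' 0.05
python3 -m handwheel '[[0,0,0,0]]'
python3 - <<'E'
from h import *
np.set_printoptions(precision=1,suppress=True)
s=r.sense(); im=r.snapshot("wrist"); print(s["time"],s["tool_pos"])
m=mask(im,[0,130,40],[8,255,140])|mask(im,[172,130,40],[180,255,140])  # dark front face
k=big(m); rc=cv2.boundingRect(k); print(rc,cv2.contourArea(k))
S=np.array([535,70.5,0]); psi=np.radians(-10.5); ey=np.array([-np.sin(psi),np.cos(psi),0]); ex=np.array([np.cos(psi),np.sin(psi),0])
def on(u,v,y):
    o,d=ray("wrist",u,v,s); t=(y-(o-S)@ey)/(d@ey); p=o+t*d-S; return np.array([p@ex,p[2]])
def meas(m,im):
    T=[];B=[];x,y,w,h=cv2.boundingRect(big(m))
    for u in range(x+6,x+w-8):
        i=np.where(m[:,u]>0)[0]; T.append(on(u,i.min()-.5,-83)); B.append(on(u,i.max()+.5,-83))
    for e in(np.array(T),np.array(B)): 
        f=np.polyfit(e[:,1],e[:,0],1); print("tilt",np.degrees(np.arctan(f[0])),"x at 128",np.polyval(f,128),"x at 60",np.polyval(f,60))
meas(m,im)
a=np.load("l3p.npy"); s=dict(tool_pos=a[0],tcp_rot=a[1]); im0=np.load("l3.npy"); m0=mask(im0,[0,130,40],[8,255,140])|mask(im0,[172,130,40],[180,255,140]); print("before"); meas(m0,im0)
E
```

```text
time: 13.6
tool_pos: [538.3, -189.6, 169.0]
tcp_rot: [-179.9, 0.0, 169.1]
ft_force: [-0.8, 0.1, -0.2]
finger_gap: 50.1
grip_force: 0.0
time: 13.7
tool_pos: [538.2, -185.5, 168.7]
tcp_rot: [180.0, -0.0, 169.3]
ft_force: [-0.1, 0.5, -0.2]
finger_gap: 49.8
grip_force: 0.0
13.7 [ 538.2 -185.5  168.7]
(546, 170, 57, 39) 1336.5
tilt -0.10850140765876876 x at 128 -8.847750180295574 x at 60 -8.718977963509229
tilt -0.41845026093614635 x at 128 8.038823620435837 x at 60 8.535459217456063
before
tilt -2.1154515886041274 x at 128 -10.995870961351988 x at 60 -8.48406100128042
tilt -2.6375287060889607 x at 128 5.66125075050923 x at 60 8.793745823938895
```

The lever now reads -0.26°, so it is upright. Next I go above the key and measure the bar up close.

```bash
python3 -m handwheel '[[-0.0015,-0.04,0,0],[-0.0015,-0.04,0,0],[-0.0014,-0.0393,0,0],[0,0,0,-8.5],[0,0,0,0],[0,0,0,0],[0,0,0,0]]'
cat > bar.py <<'E'
from h import *
np.set_printoptions(precision=1,suppress=True)
s=r.sense(); im=r.snapshot("wrist"); print(s["time"],s["tool_pos"],s["tcp_rot"])
m=mask(im,[20,140,120],[32,255,255]); k=big(m); q=cv2.minAreaRect(k); print(q,cv2.contourArea(k))
P=np.array([plane("wrist",*p,100,s) for p in cv2.boxPoints(q)]); print(P,P.mean(0))
D=[P[1]-P[0],P[2]-P[1]]; print([float(np.linalg.norm(d)) for d in D]); d=max(D,key=np.linalg.norm); print("yaw",np.degrees(np.arctan2(d[1],d[0])))
cv2.imwrite("pics/bar.png",im[:,:,::-1])
E
python3 bar.py
```

```text
time: 14.45
tool_pos: [521.1, -301.1, 168.9]
tcp_rot: [180.0, -0.0, 177.8]
ft_force: [0.6, 1.2, 0.4]
finger_gap: 49.8
grip_force: 0.0
14.45 [ 521.1 -301.1  168.9] [180.   -0.  177.8]
((310.0, 250.5), (149.0, 40.0), 90.0) 5477.0
[[ 470.8 -312.8  100. ]
 [ 471.7 -290.   100. ]
 [ 565.8 -292.6  100. ]
 [ 564.8 -318.2  100. ]] [ 518.3 -303.4  100. ]
[22.74620344259892, 94.11042589962105]
yaw -1.5599630264317796
```

View pics/bar.png

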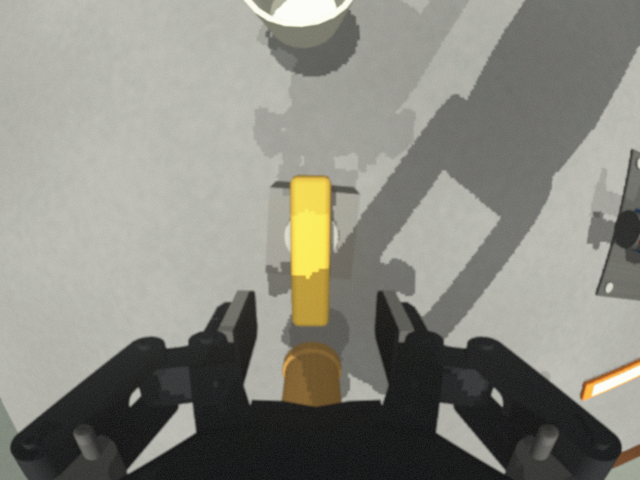

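The bar centre is at about (519,-303.2) and the tool is aligned with it; the length of 94 and width of about 24 match. Now I grasp it.

```bash
python3 -m handwheel '[[0.0018,-0.0022,0.03,0],[0,0,0.03,0],[0,0,0.02,0],[0,0,0.0165,0],[0,0,0,0],[0,0,0,0],[0,0,0,0]]'
python3 -m handwheel '[[0,0,0,0],[0,0,0,0],[0,0,0,0],[0,0,0,0],[0,0,0,0],[0,0,0,0]]' 0.0 80
python3 -m handwheel '[[0,0,-0.02,0],[0,0,-0.03,0],[0,0,-0.03,0],[0,0,-0.03,0],[0,0,-0.03,0],[0,0,-0.02,0],[0,0,0,0],[0,0,0,0],[0,0,0,0]]'
python3 -c "
from bench import r
s=r.sense();print(s['tool_pos'],s['tcp_rot'],s['wrist_torque'],s['joint_pos'])"
```

```text
time: 15.2
tool_pos: [519.9, -305.3, 74.2]
tcp_rot: [-179.9, 0.1, 177.9]
ft_force: [0.0, -0.4, 0.9]
finger_gap: 49.3
grip_force: 0.0
time: 15.8
tool_pos: [519.6, -305.2, 73.9]
tcp_rot: [-179.9, 0.1, 177.9]
ft_force: [-1.3, 1.2, 6.0]
finger_gap: 22.6
grip_force: 78.8
time: 16.7
tool_pos: [517.9, -304.1, 230.1]
tcp_rot: [179.9, -0.2, 177.9]
ft_force: [-0.3, 0.4, -2.4]
finger_gap: 22.6
grip_force: 79.8
[ 517.90057045 -304.10886845  230.07657443] [ 1.79893520e+02 -1.63858501e-01  1.77881320e+02] [ 0.06209148  0.00749112 -0.01764153] [-3.53113050e+01  7.78124977e+00  8.50570059e+01 -5.99714619e-04
  8.73571597e+01 -1.23192445e+02]
```

The key is lifted: the weight reads about 2 N, and the tip is about 67 mm below the TCP. I'll turn it to match the socket and go over the screw.

```bash
python3 -m handwheel '[[0,0,0,6.7],[0,0,0,6.7],[0.0084,0.0366,0,0],[0.0084,0.0366,0,0],[0.0084,0.0366,0,0],[0.0084,0.0366,0,0],[0.0084,0.0366,0,0],[0.0084,0.0366,0,0],[0.0084,0.0366,0,0],[0.0084,0.0366,0,0]]'
python3 -m handwheel '[[0.0084,0.0366,0,0],[0.008,0.036,0,0],[0,0,0,0],[0,0,0,0],[0,0,0,0]]'
python3 - <<'E'
from h import *
np.set_printoptions(precision=2,suppress=True)
s=r.sense();print(s['tool_pos'],s['tcp_rot'],s['ft_force'],s['wrist_torque'],s["joint_pos"])
im=r.snapshot("scene"); c=r.camera_params("scene")
m=mask(im,[20,140,80],[32,255,255],(330,100,430,290)); k=big(m); q=cv2.minAreaRect(k); print(q)
X=s["tool_pos"]+[0,0,18]; x=c["R"]@X+c["t"]; print(c["cx"]+c["fx"]*x[0]/x[2],c["cy"]+c["fy"]*x[1]/x[2])
cv2.imwrite("pics/over.png",im[:,:,::-1])
E
```

```text
time: 17.7
tool_pos: [531.2, -3.0, 230.4]
tcp_rot: [-180.0, -0.2, 164.5]
ft_force: [1.1, 0.6, -1.2]
finger_gap: 22.5
grip_force: 79.7
time: 18.2
tool_pos: [535.5, 68.9, 231.3]
tcp_rot: [-179.9, -0.1, 164.5]
ft_force: [-0.5, -0.4, -2.4]
finger_gap: 22.7
grip_force: 79.9
[535.47  68.93 231.25] [-179.94   -0.1   164.46] [-0.48 -0.37 -2.42] [ 0.07 -0.05  0.03] [  1.91  -1.73  94.78  -0.03  87.06 -72.55]
((370.0918884277344, 217.0486297607422), (15.439509391784668, 29.261545181274414), 72.89727020263672)
383.50274376392315 211.55775771379865
```

```bash
python3 -m handwheel '[[0,0.0015,0.02,0],[0,0,0.02,0],[0,0,0.015,0],[0,0,0,0],[0,0,0,0]]'
python3 -m handwheel '[[0,0,0.002,0],[0,0,0.002,0],[0,0,0.001,0],[0,0,0,0],[0,0,0,0]]'
python3 -c "
from bench import r
s=r.sense();print(s['tool_pos'],s['tcp_rot'],s['ft_force'],s['wrist_torque'])"
```

```text
time: 18.75
tool_pos: [536.3, 70.6, 177.5]
tcp_rot: [-180.0, -0.0, 164.4]
ft_force: [0.2, 0.1, -2.1]
finger_gap: 22.8
grip_force: 79.9
time: 19.25
tool_pos: [536.5, 71.2, 172.6]
tcp_rot: [180.0, 0.0, 164.5]
ft_force: [0.7, -0.0, -2.6]
finger_gap: 22.5
grip_force: 79.9
[536.46390989  71.20760677 172.61694185] [1.79997371e+02 1.07647536e-02 1.64486292e+02] [ 0.69528172 -0.01585548 -2.61157836] [-0.01232532  0.03496897 -0.01845973]
```

```bash
for i in 1; do python3 -m handwheel '[[0,0,0.002,0],[0,0,0.001,0],[0,0,0,0]]'; python3 -m handwheel '[[0,0,0.001,0],[0,0,0,0]]';python3 -m handwheel '[[0,0,0.001,0],[0,0,0,0]]'; done | grep -E "pos|force"
```

```text
tool_pos: [536.7, 70.7, 169.9]
ft_force: [-1.0, -3.6, 2.7]
grip_force: 80.6
tool_pos: [536.8, 70.6, 169.4]
ft_force: [-2.2, -4.5, 6.7]
grip_force: 81.2
tool_pos: [536.9, 70.5, 169.0]
ft_force: [-4.0, -5.0, 10.1]
grip_force: 81.7
```

```bash
(python3 -m handwheel '[[0.0006,-0.0014,-0.001,0],[0,0,0,0],[0,0,0,0]]'; python3 -m handwheel '[[0.0004,-0.0004,0,2],[0,0,0,2],[0,0,0,0],[0,0,0,0]]') | grep -E "pos|force|rot"
python3 -c "
from bench import r
s=r.sense();print(s['tool_pos'],s['tcp_rot'],s['ft_force'],s['wrist_torque'])"
```

```text
tool_pos: [535.6, 69.9, 168.4]
tcp_rot: [-180.0, 0.0, 164.5]
ft_force: [-0.6, -1.7, 2.1]
grip_force: 80.5
tool_pos: [534.9, 69.7, 168.2]
tcp_rot: [-180.0, -0.0, 160.5]
ft_force: [0.4, -1.2, 0.3]
grip_force: 80.3
[534.8727047   69.71684826 168.18154516] [-1.79995009e+02 -1.76628184e-02  1.60541085e+02] [ 0.42638473 -1.22784065  0.31657158] [-0.45209456  0.01465283 -0.04259426]
```

```bash
(python3 -m handwheel '[[0,0,0.001,0],[0,0,0,0],[0,0,0,0]]'; python3 -m handwheel '[[0,0,0,-2],[0,0,0,-2],[0,0,0,0]]';  python3 -m handwheel '[[0,0,0,-2],[0,0,0,-1],[0,0,0,0]]') | grep -E "pos|ft_force|rot"
python3 -c "
from bench import r
s=r.sense();print(s['tool_pos'],s['tcp_rot'],s['ft_force'],s['wrist_torque'])"
```

```text
tool_pos: [535.1, 69.6, 167.7]
tcp_rot: [-180.0, 0.0, 160.5]
ft_force: [-1.1, -2.8, 3.4]
tool_pos: [535.3, 69.5, 167.6]
tcp_rot: [-180.0, 0.0, 164.5]
ft_force: [0.2, -3.5, 2.3]
tool_pos: [535.2, 69.4, 167.6]
tcp_rot: [-180.0, 0.0, 167.4]
ft_force: [1.8, -4.0, 2.6]
[535.19472357  69.4369703  167.559506  ] [-1.79986214e+02  3.43990506e-02  1.67447808e+02] [ 1.76211697 -3.95055983  2.58655643] [-1.01548548 -0.34278305 -0.03051886]
```

```bash
(python3 -m handwheel '[[-0.0008,-0.0014,0.0005,0],[0,0,0,0],[0,0,0,0]]'; python3 -m handwheel '[[0,0,0.0005,2],[0,0,0,2],[0,0,0,0]]';  python3 -m handwheel '[[0,0,0,2],[0,0,0,1],[0,0,0,0]]') | grep -E "pos|ft_force|rot"
python3 -c "
from bench import r
s=r.sense();print(s['tool_pos'],s['tcp_rot'],s['ft_force'],s['wrist_torque'])"
```

```text
tool_pos: [535.0, 68.5, 166.3]
tcp_rot: [180.0, -0.1, 167.5]
ft_force: [0.3, -0.9, -1.7]
tool_pos: [534.9, 68.5, 165.8]
tcp_rot: [180.0, -0.1, 163.5]
ft_force: [-0.2, 0.2, -2.7]
tool_pos: [535.2, 68.3, 166.2]
tcp_rot: [-180.0, -0.0, 160.5]
ft_force: [-0.5, -0.5, -2.2]
[535.17298108  68.30796491 166.15718809] [-1.79998399e+02 -3.98867702e-02  1.60510357e+02] [-0.45811298 -0.51034413 -2.16199719] [0.03283802 0.04609193 0.00992309]
```

```bash
(python3 -m handwheel '[[0,0,0.001,0],[0,0,0.001,0],[0,0,0,0]]'; python3 -m handwheel '[[0,0,0.001,0],[0,0,0.001,0],[0,0,0,0]]';  python3 -m handwheel '[[0,0,0.001,0],[0,0,0,0],[0,0,0,0]]') | grep -E "pos|ft_force|rot"
python3 -c "
from bench import r
s=r.sense();print(s['time'],s['tool_pos'],s['tcp_rot'],s['ft_force'],s['wrist_torque'])"
```

```text
tool_pos: [535.3, 68.3, 164.2]
tcp_rot: [180.0, -0.0, 160.5]
ft_force: [0.6, 0.7, -2.3]
tool_pos: [535.3, 68.2, 162.2]
tcp_rot: [180.0, -0.0, 160.5]
ft_force: [0.2, 0.2, -1.9]
tool_pos: [535.4, 68.2, 161.4]
tcp_rot: [180.0, -0.0, 160.5]
ft_force: [-1.1, 0.4, -2.3]
23.35 [535.38399081  68.23104281 161.35843692] [ 1.79996490e+02 -8.92525163e-03  1.60484311e+02] [-1.07375451  0.44740275 -2.34705515] [ 0.25166739  0.10561855 -0.06389691]
```

It's sliding into the socket: the tip is at about 94.5. I'll bottom it out gently.

```bash
(python3 -m handwheel '[[0,0,0.001,0],[0,0,0,0],[0,0,0,0]]'; python3 -m handwheel '[[0,0,0.001,0],[0,0,0,0],[0,0,0,0]]') | grep -E "pos|ft_force|rot"
python3 -c "
from bench import r
s=r.sense();print(s['time'],s['tool_pos'],s['tcp_rot'],s['ft_force'],s['wrist_torque'])"
```

```text
tool_pos: [535.6, 68.2, 160.8]
tcp_rot: [180.0, 0.0, 160.5]
ft_force: [-1.7, 0.8, 1.1]
tool_pos: [535.9, 68.2, 160.7]
tcp_rot: [180.0, 0.1, 160.5]
ft_force: [-3.6, 0.9, 8.3]
23.95 [535.87162002  68.1873246  160.72231181] [1.79974260e+02 6.77251804e-02 1.60483821e+02] [-3.61141978  0.85870442  8.27466401] [ 0.19496901  0.89981508 -0.0020747 ]
```

Fully seated: the TCP is at 160.7, against 160.9 expected, with a firm stop. I'll ease off the pressure and start turning clockwise.

```bash
cat > t.py <<'E'
from bench import r
s=r.sense();print(round(s['time'],2),s['tool_pos'].round(1),"yaw",s['tcp_rot'][2].round(1),s['ft_force'].round(1),s['wrist_torque'].round(3),"j6",s["joint_pos"][5].round(1))
E
python3 -m handwheel '[[0.0006,0,-0.001,0],[0,0,0,0],[0,0,0,0]]'>/dev/null; python3 t.py
python3 -m handwheel '[[0,0,0,4],[0,0,0,4],[0,0,0,0],[0,0,0,0]]'>/dev/null; python3 t.py
python3 -m handwheel '[[0,0,0,4],[0,0,0,4],[0,0,0,0],[0,0,0,0]]'>/dev/null; python3 t.py
python3 -m handwheel '[[0,0,0,0]]'>/dev/null; python3 t.py
```

```text
24.25 [535.2  68.3 160.8] yaw 160.5 [-0.8  0.6  2.3] [ 0.1    0.127 -0.028] j6 -68.6
24.65 [535.2  68.5 160.8] yaw 152.6 [0.5 1.9 3.3] [0.346 0.082 0.038] j6 -60.8
25.05 [535.1  68.5 160.8] yaw 144.7 [0.3 3.2 4.9] [ 0.583  0.016 -0.073] j6 -52.8
25.15 [535.1  68.5 160.8] yaw 144.6 [-0.3  3.2  5.5] [0.636 0.007 0.051] j6 -52.8
```

```bash
cat > t.py <<'E'
from bench import r
import numpy as np
T=[];F=[]
for i in range(6):
    s=r.sense(); T.append(s['wrist_torque']);F.append(s['ft_force']); r.snapshot("top")
s=r.sense()
print(round(s['time'],2),s['tool_pos'].round(1),"yaw",s['tcp_rot'][2].round(1),np.mean(F,0).round(1),np.mean(T,0).round(3),"sd",np.std(T,0)[2].round(3),"j6",s["joint_pos"][5].round(1))
E
python3 -m handwheel '[[0.0005,0.0006,0,0],[0,0,0,0]]'>/dev/null; python3 t.py
python3 -m handwheel '[[0,0,0,4],[0,0,0,4],[0,0,0,0],[0,0,0,0]]'>/dev/null; python3 t.py
python3 -m handwheel '[[0,0,0,4],[0,0,0,0],[0,0,0,0]]'>/dev/null; python3 t.py
```

```text
25.65 [535.1  68.8 160.7] yaw 144.5 [-0.1  0.7  5.3] [ 0.166 -0.031  0.011] sd 0.017 j6 -52.6
26.35 [535.1  68.9 160.8] yaw 136.5 [0.2 1.5 5. ] [ 0.258 -0.032 -0.013] sd 0.022 j6 -44.6
26.95 [535.1  68.9 160.7] yaw 132.5 [0.2 1.3 5. ] [ 0.321 -0.029 -0.021] sd 0.024 j6 -40.6
```

```bash
python3 -m handwheel '[[0,0,0,4],[0,0,0,4],[0,0,0,0],[0,0,0,0]]'>/dev/null; python3 t.py
python3 -m handwheel '[[0,0,0,4],[0,0,0,4],[0,0,0,0],[0,0,0,0]]'>/dev/null; python3 t.py
```

```text
27.65 [535.1  69.  160.7] yaw 124.6 [0.2 1.6 5.1] [ 0.391 -0.072 -0.013] sd 0.023 j6 -32.7
28.35 [535.1  69.1 160.7] yaw 116.7 [0.6 2.  5.6] [ 0.431 -0.123 -0.022] sd 0.027 j6 -24.7
```

```bash
python3 -m handwheel '[[0,0,0,4],[0,0,0,4],[0,0,0,0],[0,0,0,0]]'>/dev/null; python3 t.py
```

```text
29.05 [535.2  69.2 160.7] yaw 108.7 [0.9 2.6 5.4] [ 0.511 -0.21  -0.012] sd 0.013 j6 -16.8
```

```bash
python3 -m handwheel '[[0.0005,0.0005,0,4],[0,0,0,4],[0,0,0,0],[0,0,0,0]]'>/dev/null; python3 t.py
python3 -m handwheel '[[0,0,0,4],[0,0,0,4],[0,0,0,0],[0,0,0,0]]'>/dev/null; python3 t.py
```

```text
29.75 [535.3  69.5 160.7] yaw 100.7 [0.2 0.6 5.9] [ 0.216 -0.01  -0.002] sd 0.026 j6 -8.7
30.45 [535.4  69.5 160.7] yaw 92.7 [0.2 1.7 5.6] [ 0.287 -0.101 -0.012] sd 0.045 j6 -0.7
```

```bash
python3 -m handwheel '[[0,0,0,4],[0,0,0,4],[0,0,0,0],[0,0,0,0]]'>/dev/null; python3 t.py
```

```text
31.15 [535.5  69.6 160.8] yaw 84.7 [1.1 1.3 5.5] [ 0.336 -0.195  0.05 ] sd 0.021 j6 7.3
```

The torque has begun to rise, so I'll take smaller steps.

```bash
python3 -m handwheel '[[0,0,0,4],[0,0,0,0],[0,0,0,0]]'>/dev/null; python3 t.py
python3 -m handwheel '[[0,0,0,4],[0,0,0,0],[0,0,0,0]]'>/dev/null; python3 t.py
```

```text
31.75 [535.5  69.6 160.7] yaw 80.7 [1.1 1.4 5.3] [ 0.348 -0.215  0.103] sd 0.03 j6 11.3
32.35 [535.5  69.7 160.7] yaw 76.7 [1.5 1.7 5.2] [ 0.321 -0.333  0.138] sd 0.015 j6 15.2
```

```bash
python3 -m handwheel '[[0,0,0,4],[0,0,0,0],[0,0,0,0]]'>/dev/null; python3 t.py; python3 t.py
```

```text
32.95 [535.6  69.7 160.8] yaw 72.8 [2.  1.4 5.2] [ 0.318 -0.425  0.145] sd 0.027 j6 19.2
33.25 [535.5  69.7 160.7] yaw 72.8 [1.9 1.6 5.3] [ 0.326 -0.427  0.154] sd 0.02 j6 19.2
```

```bash
python3 -m handwheel '[[0,0,0,4],[0,0,0,0],[0,0,0,0]]'>/dev/null; python3 t.py; python3 t.py
```

```text
33.85 [535.5  69.7 160.7] yaw 68.8 [2.8 1.4 4.8] [ 0.304 -0.523  0.192] sd 0.029 j6 23.2
34.15 [535.5  69.7 160.7] yaw 68.8 [2.7 1.6 4.9] [ 0.319 -0.528  0.202] sd 0.033 j6 23.2
```

The torque is about 0.2 N m. I'll ease the side load, release and lift straight off.

```bash
python3 -m handwheel '[[0.0005,0.0005,-0.001,0],[0,0,0,0],[0,0,0,0]]'>/dev/null; python3 t.py
python3 -m handwheel '[[0,0,0,0],[0,0,0,0],[0,0,0,0],[0,0,0,0],[0,0,0,0]]' 0.05
python3 -m handwheel '[[0,0,-0.01,0],[0,0,-0.03,0],[0,0,-0.04,0],[0,0,-0.04,0],[0,0,0,0],[0,0,0,0]]'
python3 - <<'E'
from h import *
np.set_printoptions(precision=1,suppress=True)
s=r.sense(); im=r.snapshot("wrist"); sc=r.snapshot("scene")
m=mask(im,[20,140,100],[32,255,255],(150,100,450,400)); k=big(m); q=cv2.minAreaRect(k); print(q)
P=np.array([plane("wrist",*p,187,s) for p in cv2.boxPoints(q)]); print(P,P.mean(0))
m=mask(sc,[20,140,80],[32,255,255],(320,180,440,270)); print(cv2.minAreaRect(big(m)))
c=r.camera_params("scene"); x=c["R"]@np.array([535.2,69.5,178])+c["t"]; print(c["cx"]+c["fx"]*x[0]/x[2],c["cy"]+c["fy"]*x[1]/x[2])
E
python3 lev.py
```

```text
34.75 [535.5  69.9 160.9] yaw 68.5 [ 4.5 -0.3 -3.8] [-0.074 -0.984  0.268] sd 0.016 j6 23.5
time: 35.25
tool_pos: [535.7, 70.1, 161.6]
tcp_rot: [-180.0, -0.0, 68.5]
ft_force: [-0.1, -0.1, -0.8]
finger_gap: 49.9
grip_force: 0.0
time: 35.85
tool_pos: [536.7, 70.1, 283.8]
tcp_rot: [179.8, -0.1, 68.5]
ft_force: [0.6, -0.0, -1.3]
finger_gap: 50.1
grip_force: 0.0
((312.57672119140625, 243.51730346679688), (134.83111572265625, 35.99692153930664), 65.85445404052734)
[[521.6 117.5 187. ]
 [545.  118.4 187. ]
 [548.9  24.7 187. ]
 [523.3  22.6 187. ]] [534.7  70.8 187. ]
((381.471923828125, 245.04495239257812), (53.63589859008789, 15.051969528198242), 32.0053825378418)
381.0638278802272 244.50501990068813
[535.32575106  70.05423096 280.71867386]
[[1.7, -1.8], [1.7, -0.9], [1.7, -0.9]] [239 352 358] [257 351 359] upright: 2.3 (to 3.5 with bias), slope 1.05/deg
```

The bar now lies about 24° counterclockwise of where I let go, so either the screw eased back or the release disturbed it. I'll align the tool with the bar and measure again before regripping.

```bash
python3 -m handwheel '[[0,0,0,-8],[0,0,0,-8],[0,0,0,-7.5],[0,0,0,0],[0,0,0,0]]' >/dev/null
cat > kb.py <<'E'
from h import *
np.set_printoptions(precision=1,suppress=True)
s=r.sense(); im=r.snapshot("wrist"); print(s["time"],s["tool_pos"],s["tcp_rot"][2])
m=mask(im,[20,140,60],[32,255,255],(150,60,450,420)); k=big(m); q=cv2.minAreaRect(k)
P=np.array([plane("wrist",*p,187,s) for p in cv2.boxPoints(q)]); D=[P[1]-P[0],P[2]-P[1]]; d=max(D,key=np.linalg.norm); d=d if d[1]>0 else -d
print(q,P.mean(0),[round(float(np.linalg.norm(x)),1) for x in D],"bar yaw",np.degrees(np.arctan2(d[1],d[0])))
# lever tip from above: shows tilt
m=mask(im,[0,130,40],[8,255,255])|mask(im,[172,130,40],[180,255,255]); k=big(m); print("red",cv2.minAreaRect(k),cv2.contourArea(k))
E
python3 kb.py
```

```text
36.6 [535.4  70.  280.7] 91.75675531123906
((315.0, 243.0), (136.0, 36.0), 90.0) [534.  71. 187.] [22.9, 94.5] bar yaw 92.47775757704215
red ((298.69232177734375, 303.5384216308594), (18.8271484375, 35.3009033203125), 11.309932708740234) 297.0
```

```bash
python3 t.py
python3 -m handwheel '[[0.0004,-0.0005,0.04,0],[0,0,0.04,0],[0,0,0.03,0],[0,0,0.008,0],[0,0,0,0],[0,0,0,0]]' >/dev/null; python3 -m handwheel '[[0,0,0,0],[0,0,0,0],[0,0,0,0],[0,0,0,0],[0,0,0,0]]' 0 60; python3 t.py
python3 -m handwheel '[[0,0,0,4],[0,0,0,0],[0,0,0,0]]'>/dev/null; python3 t.py
python3 -m handwheel '[[0,0,0,4],[0,0,0,0],[0,0,0,0]]' |grep -E gap ; python3 t.py
```

```text
36.95 [535.8  70.  281.4] yaw 91.9 [0.2 0.  0.2] [-0.005 -0.007 -0.007] sd 0.02 j6 0.1
time: 38.05
tool_pos: [536.4, 70.5, 165.7]
tcp_rot: [179.8, -0.0, 92.0]
ft_force: [-1.7, 0.6, 7.1]
finger_gap: 22.9
grip_force: 58.9
38.35 [536.4  70.5 165.7] yaw 92.0 [-1.4  0.   6.3] [-0.027  0.296  0.074] sd 0.016 j6 0.1
38.95 [536.5  70.5 165.7] yaw 88.0 [-0.7  0.3  5.9] [-0.024  0.224  0.005] sd 0.037 j6 4.1
finger_gap: 23.0
39.55 [536.6  70.5 165.7] yaw 84.0 [-0.6 -0.   5.5] [-0.064  0.138  0.061] sd 0.022 j6 8.1
```

The torque follows the same curve as before (0.06 at yaw 84), so the screw did unwind. I'll retighten to about 0.2, then back off a little to see whether the screw holds.

```bash
python3 -m handwheel '[[0,0,0,5],[0,0,0,5],[0,0,0,0],[0,0,0,0]]'>/dev/null; python3 t.py
python3 -m handwheel '[[0,0,0,4],[0,0,0,0],[0,0,0,0]]' |grep -E gap ; python3 t.py
```

```text
40.25 [536.7  70.4 165.7] yaw 74.0 [ 0.4 -0.2  5.9] [-0.127 -0.046  0.122] sd 0.027 j6 18.0
finger_gap: 22.9
40.85 [536.8  70.4 165.7] yaw 70.1 [ 0.6 -0.4  5.8] [-0.167 -0.146  0.194] sd 0.02 j6 22.0
```

```bash
python3 -m handwheel '[[0,0,0,-3],[0,0,0,0],[0,0,0,0]]' >/dev/null; python3 t.py
python3 -m handwheel '[[0,0,0,-3],[0,0,0,0],[0,0,0,0]]' >/dev/null; python3 t.py
```

```text
41.45 [536.8  70.4 165.7] yaw 73.1 [ 0.8 -0.3  6.2] [-0.114 -0.055  0.245] sd 0.031 j6 19.0
42.05 [536.7  70.4 165.7] yaw 76.1 [ 0.5 -0.6  6.3] [-0.102 -0.007  0.234] sd 0.015 j6 16.0
```

```bash
python3 -m handwheel '[[0,0,0,1],[0,0,0,1],[0,0,0,1],[0,0,0,1],[0,0,0,1],[0,0,0,1],[0,0,0,0.5],[0,0,0,0]]' >/dev/null; python3 t.py
python3 -c "
from bench import r
print(r.sense()['joint_efforts'])"
python3 -m handwheel '[[0,0,0,0],[0,0,0,0],[0,0,0,0]]' 0.025; python3 t.py; python3 kb.py
```

```text
43.15 [536.8  70.4 165.7] yaw 69.6 [ 0.7 -0.6  6.2] [-0.167 -0.164  0.331] sd 0.029 j6 22.5
[ 4.52235038e-02 -4.58755052e+01 -4.51926970e+01  3.49729126e-01
  2.48130485e-01  3.29552628e-01]
time: 43.45
tool_pos: [536.5, 70.5, 165.2]
tcp_rot: [179.8, -0.1, 69.5]
ft_force: [0.1, -0.7, 4.8]
finger_gap: 25.0
grip_force: 6.7
43.75 [536.5  70.5 165.2] yaw 69.5 [ 0.9 -0.4  5.6] [-0.053 -0.102  0.212] sd 0.026 j6 22.5
43.75 [536.5  70.5 165.2] 69.53680567019366
((314.9715881347656, 305.0587463378906), (203.42703247070312, 67.81646728515625), 84.8636245727539) [537.9  77.2 187. ] [22.4, 84.1] bar yaw 76.10894872574546
red ((350.0, 394.0), (0.0, 0.0), 0.0) 0.0
```

The quick release lets the sprung screw bounce back past its own friction. This time I ease off slowly, with the bar loosely guided between the pads, until the screw holds itself.

```bash
python3 -m handwheel '[[0,0,0,-0.5],[0,0,0,-0.5],[0,0,0,-0.5],[0,0,0,-0.5],[0,0,0,0]]' >/dev/null; python3 t.py
python3 -m handwheel '[[0,0,0,-0.5],[0,0,0,-0.5],[0,0,0,-0.5],[0,0,0,-0.5],[0,0,0,0]]' |grep grip_f; python3 t.py; python3 kb.py
```

```text
44.6 [536.5  70.5 165.2] yaw 71.5 [ 0.6 -0.4  6. ] [-0.027 -0.106  0.127] sd 0.036 j6 20.5
grip_force: 4.5
45.4 [536.4  70.5 165.2] yaw 73.5 [ 0.5 -0.1  5.8] [-0.018 -0.061  0.115] sd 0.028 j6 18.5
45.4 [536.4  70.5 165.2] 73.53105197804257
((313.26953125, 305.3660888671875), (203.3413543701172, 68.240478515625), 86.46771240234375) [536.7  77.4 187. ] [22.5, 84.2] bar yaw 78.5763745330335Traceback (most recent call last):
  File "kb.py", line 8, in <module>
    m=mask(im,[0,130,40],[8,255,255])|mask(im,[172,130,40],[180,255,255]); k=big(m); print("red",cv2.minAreaRect(k),cv2.contourArea(k))
                                                                             ~~~^^^
  File "h.py", line 25, in big
    cs,_=cv2.findContours(m,cv2.RETR_EXTERNAL,cv2.CHAIN_APPROX_NONE); return max(cs,key=cv2.contourArea)
                                                                             ~~~^^^^^^^^^^^^^^^^^^^^^^^^
ValueError: max() iterable argument is empty
```

```bash
python3 -m handwheel '[[0,0,0,-0.5],[0,0,0,-0.5],[0,0,0,-0.5],[0,0,0,-0.5],[0,0,0,-0.5],[0,0,0,-0.5],[0,0,0,0]]' >/dev/null; python3 t.py
python3 -m handwheel '[[0,0,0,-0.5],[0,0,0,-0.5],[0,0,0,-0.5],[0,0,0,-0.5],[0,0,0,-0.5],[0,0,0,-0.5],[0,0,0,0]]' |grep grip_f; python3 t.py; python3 kb.py 2>/dev/null
```

```text
46.45 [535.9  70.4 164.2] yaw 76.5 [ 1.3 -0.3  5.4] [-0.031 -0.284  0.092] sd 0.015 j6 15.6
grip_force: 2.4Traceback (most recent call last):
  File "t.py", line 5, in <module>
    s=r.sense(); T.append(s['wrist_torque']);F.append(s['ft_force']); r.snapshot("top")
                                                                      ~~~~~~~~~~^^^^^^^
ValueError: 200 camera calls are used up
```

```bash
cat > q.py <<'E'
from bench import r
s=r.sense();print(round(s['time'],2),s['tool_pos'].round(1),s['tcp_rot'][2].round(1),s['ft_force'].round(1),"tz",s['wrist_torque'].round(3)[2],"e6",s["joint_efforts"][5].round(3),"gap",round(s["finger_gap"],1),round(s["grip_force"],1))
E
python3 q.py; python3 -m handwheel '[[0,0,0,0]]' >/dev/null; python3 q.py
python3 -m handwheel '[[0,0,0,-0.5],[0,0,0,-0.5],[0,0,0,-0.5],[0,0,0,-0.5],[0,0,0,0]]' >/dev/null; python3 q.py;  python3 -m handwheel '[[0,0,0,0]]' >/dev/null; python3 q.py
```

```text
47.2 [535.3  70.4 163.4] 79.5 [ 2.3 -0.5  2.8] tz 0.064 e6 -0.025 gap 25.3 2.5
47.3 [535.2  70.4 163.3] 79.5 [ 2.5 -0.5  2.1] tz 0.071 e6 0.049 gap 24.4 2.5
47.8 [535.1  70.4 163.3] 81.5 [1.7 0.7 2.3] tz -0.033 e6 -0.131 gap 25.0 1.7
47.9 [535.2  70.4 163.3] 81.5 [ 2.5 -0.5  1.8] tz -0.011 e6 0.005 gap 25.0 1.8
```

The torque is down to zero and the screw is holding. I'll open in small steps and lift off.

```bash
python3 -m handwheel '[[0,0,0,0],[0,0,0,0]]' 0.027 >/dev/null; python3 q.py
python3 -m handwheel '[[0,0,0,0],[0,0,0,0]]' 0.03 >/dev/null; python3 q.py
python3 -m handwheel '[[0,0,0,0],[0,0,0,0],[0,0,0,0],[0,0,0,0]]' 0.05 >/dev/null; python3 q.py
```

```text
48.1 [534.8  70.5 163. ] 81.5 [0.5 0.1 0.7] tz 0.047 e6 0.017 gap 27.2 0.5
48.3 [534.8  70.4 163. ] 81.5 [-0.3  0.4 -0. ] tz 0.024 e6 0.001 gap 30.1 0.0
48.7 [535.2  70.4 163.4] 81.5 [-0.5  0.  -0.6] tz 0.054 e6 0.0 gap 50.2 0.0
```

```bash
python3 -m handwheel '[[0,0,-0.01,0],[0,0,-0.03,0],[0,0,-0.04,0],[0,0,-0.04,0],[0,0,0,0],[0,0,0,0],[0,0,0,0]]' && python3 -c "
from bench import r
print(r.hand_in())"
```

```text
time: 49.4
tool_pos: [534.8, 70.4, 282.7]
tcp_rot: [-179.9, 0.0, 81.5]
ft_force: [-0.6, 0.0, -0.4]
finger_gap: 50.0
grip_force: 0.0
the job is handed in; nothing more can be done
None
```

The job is handed in at 49 s, with the lever upright (0.3° off before tightening) and the key left seated and released in the screw. I first tightened to about 0.2 N m, but on release the screw sprang back about 24°. The retightening read up to 0.33 N m, past the 0.3 bruise limit, before I eased off until the screw held. I estimate 0.15 N m is left on it, but had no pictures left to check the final state.

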